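Put the short hanger back on the turntable rack

ROBOT

A 6-joint arm with a two-finger parallel gripper is mounted at the origin on the work surface. World frame = base frame: x ahead of the robot, y to its left, z up, the work surface at z = 0. Lengths are in m, angles in rad, forces in N, time in s.
With the tool pointing down it reaches from about 0.325 to 0.85 m from the base axis. Payload 4.4 kg.
Tool frame: the origin (TCP) lies on the front face of the gripper's body, between the roots of the fingers; the fingertips stand 97 mm ahead of it and the grasp point (between the pads) lies manip.pinch_z ahead of it (manip.pinch_z is the distance from the TCP to the grasp point, in m); z points along the fingers, y is the direction in which the jaws open and shut (so a half turn about z gives the same grasp; the last joint's range is limited). The gripper opens to 94 mm and grips with 3 to 60 N. Pads are 16 mm wide; open, the fingers measure 119 mm over their backs; the gripper's body (75 mm by 177 mm) begins 78 mm behind the grasp point.
Start: joints at [1.103, 0.207, 1.542, -0, 1.393, -0.15], TCP at [0.179, 0.546, 0.303] pointing down, gripper open.
Joint ranges: [-2.73, 2.73], [-0.86, 2.22], [0.23, 2.46], [-1.11, 4.25], [0.08, 2.63], [-2.82, 2.82]. Speed limits (rad/s): [2.79, 2.79, 3.14, 3.14, 3.14, 3.14].

INTERFACE

Orientations are given as [roll, pitch, yaw] about the fixed x, y, z axes, in that order (R = Rz(yaw) Ry(pitch) Rx(roll)).
In Python, from plant import manip gives the robot as it stands.
- The arm moves only by the tool step_arm, never from a script. Its argument "steps" is a list of rows, each an object of numbers: "rx", "ry", "rz": the turn, a rotation vector about the tool's x, y, z in rad; "x", "y", "z": the shift along the tool's x, y, z in m; "jaw": the finger opening in m, from 0 to 0.094. A call has 1 to 5 rows; each row is the pose to reach, as a shift and turn from the pose measured when the call began, along the tool's axes at that moment; what a row does not reach only later rows make up. A row lasts 1/12 s, in which the tool goes at most 41.7 mm and 7.16 degrees, less where a joint would pass 70% of its speed; a pose out of reach is approached as far as the arm can. A call with a gripper value outside its range is refused whole. The fingers move at their own pace and stop on an object; the grip force is fixed at half the most. Time passes only in rows, so rows that repeat a pose let the fingers close. It gives the time, the measured TCP pose, the force and the opening at its end, in the units of the state.
- manip.sense(): the state, without advancing time (a new reading comes with each control period).
- manip.snapshot(name): name is "scene" or "top"; returns (picture, depth): 480x640x3 uint8, red, green, blue; 480x640 float32, m along the optical axis (not along the pixel's ray), 0 where there is no reading.
- manip.camera_params(name): a dict with "mtx" (3x3 intrinsics, pixels), "view" (4x4, takes a point from world to camera coordinates). Camera axes: x right, y down, z forward; pixel columns grow to the right and rows downward; lengths in m; the calibration is good to about 2 mm. A picture is of the moment at which its call begins. camera_params takes no time and is no camera call.
- manip.close_job(): hands the job in, once; it reports no verdict.
The state is a dict: "clock": time; "joint_positions": joint angles; "joint_velocities": joint speeds; "effort": joint torques, N m; "tool_pos": TCP position; "tcp_rot": TCP orientation; "wrist_force": force on the tool from outside, world axes, zero at the start; "wrist_torque": the same for the moment, N m; "grip_width": finger opening in m.
Only numpy, scipy, OpenCV 4.12 (cv2) and the standard library are available. Lean on these libraries where they do the work, as an engineer would, in place of code of your own. Each camera call takes 0.05 s, during which the arm holds its last target. There are 200 camera calls.

TASK

Swing the turntable rack clockwise (seen from above) by its upright handle until it is home against its stop. Then lay the shorter of the two bare aluminium hangers back in its own slot, the short one on the sloping tray: foot down, flat on the slot's floor, not dropped in. Leave the longer hanger and everything else on the bench where they are.

Things in the scene. Friction and masses are not known exactly. Their poses are not given: they have to be found in the camera images.
- rack (a joint): angle of the turntable rack: a plywood disc, 300 mm across, top 30 mm above the bench, turning about a vertical axis, with a sloping tray and a handle on it. 0 = home, against its stop; starts between -1.35 and -0.9 rad; grows clockwise seen from above. Needs about 2 N at the handle and stays where it is left.
- axis (a point): point on the turntable's vertical axis at the height of the disc's top (30 mm above the bench). Its frame is fixed to the bench.
- handle (a point): centre of the top of the rack's handle: an upright round steel post of 16 mm diameter (17 mm black cap over the top 12 mm), 75 mm tall above the disc, top 105 mm above the bench, 128 mm from the axis; it turns with the rack. The tray's nearest edge is 30 mm inwards of it.
- short_slot (a point): sloping two-slot tray on the rack. Origin: floor centre of the SHORT, upper slot, 84 mm above the bench; x up the slope (35 deg from level; faces the robot when home), y along the slot, z square out of its floor. Slot 120 (y) x 40 mm (x), 10 mm deep; side walls 6 mm thick, shoulders 26 mm long beyond its ends, all level. The tray spans x -72 to +26 mm, y -86 to +86 mm.
- long_slot (a point): centre of the floor of the LONG slot (160 x 40 mm, 10 mm deep), the lower one, 46 mm down the slope from the short slot. It stays empty.
- short_hanger: bare aluminium truck hanger, 110 mm long (its y), 0.3 kg, lying foot down. Middle block 60 (y) x 32 (x) x 38 mm tall with a round seat 29 mm wide, 4 mm high on top; a 26 mm round arm at each end. Origin: centre of the underside, z up. Either way round is right in the slot. Hold the block with fingertips at least 12 mm above the underside to clear the slot's walls.
- long_hanger: the same kind of hanger, 150 mm long, same block; must stay where it lies. Origin: centre of the underside, y along it.
- wheel: white skate wheel lying on its side on the bench, 54 mm diameter, 45 mm tall; bystander. Origin: centre of the underside.
- wheel2: a second wheel, the same; bystander.
- chock: black silicone wheel chock, 60 x 110 x 40 mm, a U-shaped block; bystander. Origin: centre of the underside.
- bowl: white bowl of black speed rings, 120 mm across the rim, 45 mm tall; bystander. Origin: centre of the underside.
- lube: grey bottle, 44 mm diameter, 120 mm tall; bystander. Origin: centre of the underside.
- spanner: steel spanner 170 mm long lying on the bench; bystander. Origin: under its middle, x along it.
- wax: flat metal tin, 70 mm diameter, 30 mm tall; bystander. Origin: centre of the underside.
There are look-alikes about, which are no part of the job. What is shaped like the short_hanger but green or yellow is not meant.

How it is judged:
By the outcome, as a careful person would: the job done as asked, in the order asked, and still so for the second after the job is handed in, with the robot touching nothing.
It also fails if it takes over 53 s, if anything falls off the work surface, if the arm or the gripper's body presses on something with over 40 N, if the wrist force passes 120 N, or if a joint passes its speed limit or range.

## Working session

There is one attempt and no reset: what is moved stays moved. The work goes in short steps, Python scripts to look and compute and a tool call to move; the robot and the scene stay as the last step left them, time stands still between calls to the robot, and variables do not carry over. Pictures are saved under pics/ and viewed, about 8 in all and at most 12, crops included, and the job is handed in when it is done.

Besides the shell and the picture viewer there is one more tool, called as name(argument=value, ...) on one line, values as JSON. step_arm: Moves the arm, as the interface text tells. Its arguments: {"type":"object","properties":{"steps":{"type":"array","items":{"type":"object","properties":{"rx":{"type":"number"},"ry":{"type":"number"},"rz":{"type":"number"},"x":{"type":"number"},"y":{"type":"number"},"z":{"type":"number"},"jaw":{"type":"number"}}}}},"required":["steps"]}

```bash
ls; mkdir -p pics; cat > h.py <<'E'
import numpy as np,cv2
from plant import manip
from scipy.spatial.transform import Rotation as Ro
def snap(n,tag):
    p,d=manip.snapshot(n); np.savez(f'pics/{tag}.npz',p=p,d=d); cv2.imwrite(f'pics/{tag}.png',p[:,:,::-1]); return p,d
def world(n,d):
    c=manip.camera_params(n);K=c['mtx'];V=c['view'];v,u=np.mgrid[:480,:640]
    P=np.stack([(u-K[0,2])/K[0,0]*d,(v-K[1,2])/K[1,1]*d,d,np.ones_like(d)],-1)
    return (P@np.linalg.inv(V).T)[...,:3]
def state():
    s=manip.sense(); return s,np.array(s['tool_pos']),Ro.from_euler('xyz',s['tcp_rot'])
E
python3 - <<'E'
from h import *
for n in('scene','top'): snap(n,n+'0'); c=manip.camera_params(n); print(n,c['mtx'],np.linalg.inv(c['view']).round(3))
print(manip.pinch_z,manip.sense())
E
```

```text
pics
scene [[439.3399826    0.         318.78947848]
 [  0.         439.3399826  240.7630185 ]
 [  0.           0.           1.        ]] [[-0.407  0.548 -0.731  1.317]
 [ 0.914  0.251 -0.32   0.349]
 [ 0.008 -0.798 -0.602  0.805]
 [ 0.     0.     0.     1.   ]]
top [[612.03954426   0.         305.87807401]
 [  0.         612.03954426 241.97512805]
 [  0.           0.           1.        ]] [[ 3.000e-03 -9.870e-01  1.580e-01  2.210e-01]
 [-1.000e+00 -3.000e-03  1.000e-03 -3.500e-02]
 [-0.000e+00 -1.580e-01 -9.870e-01  1.635e+00]
 [ 0.000e+00  0.000e+00  0.000e+00  1.000e+00]]
0.0784 {'clock': 0.1, 'joint_positions': array([ 1.10350531e+00,  2.07354355e-01,  1.54279621e+00,  2.83838184e-05,
        1.39349199e+00, -1.50518852e-01]), 'joint_velocities': array([-0.00112459, -0.00203397, -0.00337914, -0.00130511, -0.00122337,
       -0.00056415]), 'effort': array([-6.91310615e-04, -3.71858203e+01, -2.82296544e+01,  6.99377968e-02,
        3.11064720e-02, -3.82847008e-05]), 'tool_pos': array([0.17888797, 0.54591182, 0.30160266]), 'tcp_rot': array([-3.13957012e+00, -3.34997799e-04,  2.82481511e+00]), 'wrist_force': array([-0.5721772 ,  0.11723223,  0.9906806 ]), 'wrist_torque': array([ 0.03897158,  0.03015196, -0.02326021]), 'grip_width': 0.09427752850002308}
```

View pics/scene0.png

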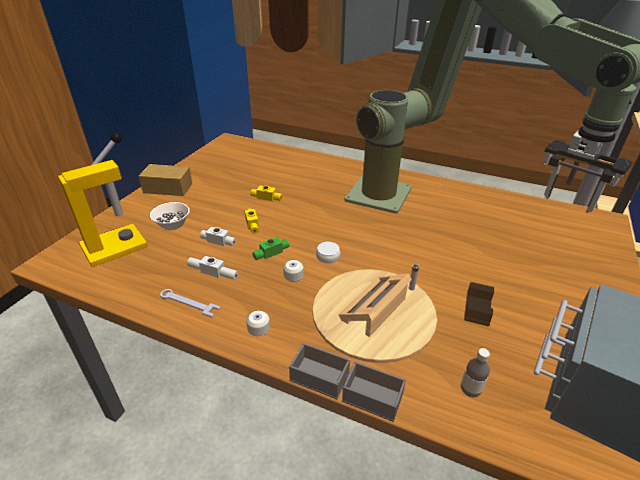

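View pics/top0.png

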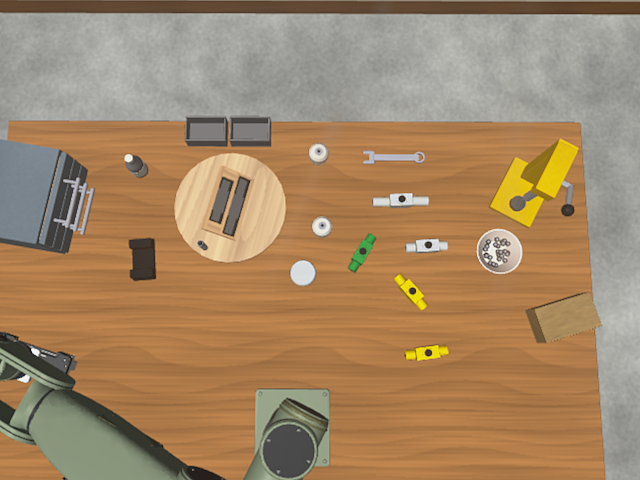

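Top view: disc centre about (230,207), handle top (202,245), short hanger (427,246), long hanger (401,200), wheels at (318,153) and (322,226), wax (303,273), chock (143,259). The short slot is the left groove of the tray.

```bash
python3 - <<'E'
from h import *
z=np.load('pics/top0.npz');p,d=z['p'],z['d'];W=world('top',d)
# disc
m=(abs(W[...,2]-.03)<.004);m[:140]=0;m[275:]=0;m[:,:165]=0;m[:,295:]=0
c=max(cv2.findContours(cv2.morphologyEx(m.astype(np.uint8),cv2.MORPH_OPEN,np.ones((5,5))),0,1)[0],key=cv2.contourArea)
q=np.array([W[b,a,:2] for a,b in c[:,0]]);(x,y),r=cv2.minEnclosingCircle(q.astype(np.float32));print('disc',x,y,r)
hm=(W[...,2]>.09)&(W[...,2]<.12);hm[:225]=0;hm[265:]=0;hm[:,:185]=0;hm[:,220:]=0
h=W[hm];print('handle',len(h),h.mean(0),h.min(0),h.max(0))
def obj(u0,v0,u1,v1,n,zl=.008):
    s=W[v0:v1,u0:u1].reshape(-1,3);s=s[(s[:,2]>zl)&(s[:,2]<.2)]
    (cx,cy),(w,hh),a=cv2.minAreaRect(s[:,:2].astype(np.float32));print(n,np.round([cx,cy,w,hh,a,s[:,2].max()],4))
    b=s[s[:,2]>.033]
    if len(b): r=cv2.minAreaRect(b[:,:2].astype(np.float32));print('   block',np.round([*r[0],*r[1],r[2]],4),b[:,2].max())
obj(400,232,455,262,'short');obj(365,185,435,215,'long');obj(305,140,332,166,'w');obj(308,213,335,240,'w2');obj(288,258,320,290,'wax');obj(125,232,160,285,'chock');obj(345,230,380,275,'green');obj(118,148,152,182,'lube')
obj(180,110,275,148,'bins')
S,D=snap('scene','scene1');Ws=world('scene',D)
c=manip.camera_params('top')
big=cv2.resize(p[150:270,170:290],(600,600),interpolation=cv2.INTER_CUBIC);b2=cv2.resize(S[240:350,330:450],(600,550),interpolation=cv2.INTER_CUBIC)[:,:,::-1]
cv2.imwrite('pics/c.png',np.hstack([cv2.resize(big,(400,400))[:,:,::-1],cv2.resize(b2,(400,400))]))
# tray slope: points on disc above .035
t=W[150:265,175:288].reshape(-1,3);t=t[(t[:,2]>.04)&(t[:,2]<.12)];np.save('pics/tray.npy',t)
print(cv2.minAreaRect(t[np.hypot(t[:,0]-x,t[:,1]-y)<.115][:,:2].astype(np.float32)))
A=np.c_[t[:,:2],np.ones(len(t))]
print(np.linalg.lstsq(A,t[:,2],rcond=None)[0], t[:,2].max())
E
```

```text
disc 0.543161153793335 0.06757061183452606 0.008715507574379444
handle 123 [0.48995608 0.22058913 0.10061362] [0.45570574 0.19138054 0.09006966] [0.51121223 0.24156321 0.11380272]
short [ 0.4695 -0.3615  0.0791  0.1419  0.2849  0.0553]
   block [ 0.4702 -0.3533  0.0324  0.1039  3.73  ] 0.05526893362217211
long [ 0.5986 -0.2888  0.0811  0.1893  0.1652  0.0538]
   block [ 0.5934 -0.2853  0.0338  0.1443  0.3265] 0.05381289437033554
w [ 7.3300e-01 -6.4000e-02  6.4600e-02  7.1500e-02  8.1371e+01  5.5100e-02]
   block [ 7.23100e-01 -6.59000e-02  4.88000e-02  5.24000e-02  8.99641e+01] 0.055115512195629046
w2 [ 5.23200e-01 -7.17000e-02  6.51000e-02  6.84000e-02  8.97812e+01
  5.53000e-02]
   block [ 5.20300e-01 -7.51000e-02  5.20000e-02  5.00000e-02  7.74913e+01] 0.05530357706807387
wax [ 3.93100e-01 -3.04000e-02  7.73000e-02  7.75000e-02  8.99851e+01
  4.35000e-02]
   block [ 0.3988 -0.0236  0.056   0.0607 17.6513] 0.04347992481659424
chock [0.4356 0.4051 0.1424 0.0864 2.8182 0.0529]
   block [0.434  0.4023 0.105  0.062  4.9016] 0.052880243298654594
green [ 4.56500e-01 -1.84800e-01  8.99000e-02  1.15700e-01  8.43578e+01
  5.51000e-02]
   block [ 4.55000e-01 -1.82400e-01  3.15000e-02  8.48000e-02  5.86882e+01] 0.05508819205882909
lube [0.6926 0.4365 0.0914 0.0908 2.0829 0.1289]
   block [ 0.6788  0.4198  0.0391  0.0432 35.8185] 0.1288659331746964
bins [7.84900e-01 1.86700e-01 2.57500e-01 7.93000e-02 8.99284e+01 6.06000e-02]
   block [7.86700e-01 1.81100e-01 2.30400e-01 7.57000e-02 8.95841e+01] 0.06062619918791068
((0.5647912621498108, 0.1129050925374031), (0.12981730699539185, 0.18962134420871735), 75.29629516601562)
[ 0.13106391  0.46974222 -0.08045544] 0.11523154365962962
```

View pics/c.png

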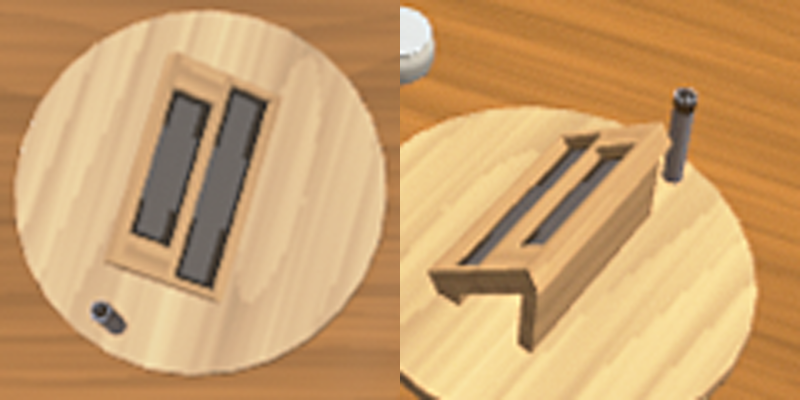

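```bash
cat >> h.py <<'E'
def ray(n,u,v,z):
    c=manip.camera_params(n);I=np.linalg.inv(c['view']);r=I[:3,:3]@np.linalg.solve(c['mtx'],[u,v,1]);o=I[:3,3];return o+r*(z-o[2])/r[2]
def togo(pos,yaw=None,R=None):
    """shift and turn (tool axes) from the present pose to TCP pos, tool-down yaw or R"""
    s,p,R0=state()
    if R is None: R=Ro.from_euler('xyz',[np.pi,0,yaw])
    sh=R0.inv().apply(np.array(pos)-p);rv=(R0.inv()*R).as_rotvec()
    print('shift',sh.round(4),'turn',rv.round(3),'deg',np.rad2deg(np.linalg.norm(rv)).round(1))
E
python3 - <<'E'
from h import *
a=ray('top',230.1,207.6,.03);h=ray('top',200.,243.3,.105)
for e in ((174.5,207.6),(285.8,207.6),(230.1,153),(230.1,262.2)): print(ray('top',*e,.03).round(4))
# tray corners (crop px/3.333): rough
d=h-a;print('axis',a,'handle',h,'r',np.hypot(*d[:2]),'ang',np.degrees(np.arctan2(d[1],d[0])))
ang=np.arctan2(d[1],d[0]); 
for yaw in (ang+np.pi,ang):
  print(yaw); togo([h[0],h[1],.24],yaw)
p=np.load('pics/top0.npz')['p']
print(ray('top',427.5,244.5,.042),p[244,427],p[246,412])
cv2.imwrite('pics/hang.png',cv2.resize(p[215:275,390:470],(800,600),interpolation=cv2.INTER_CUBIC)[:,:,::-1])
E
```

```text
[0.5698 0.3186 0.03  ]
[0.5706 0.0203 0.03  ]
[0.7219 0.173  0.03  ]
[0.4228 0.1663 0.03  ]
axis [0.57016468 0.16956537 0.03      ] handle [0.46132193 0.23412543 0.105     ] r 0.1265493856798404 ang 149.32570919462788
5.74781793691162
shift [-0.3655 -0.2082  0.062 ] turn [ 0.    -0.003 -2.923] deg 167.5
2.6062252833218262
shift [-0.3655 -0.2082  0.062 ] turn [-0.002 -0.     0.219] deg 12.5
[ 0.46967206 -0.35418622  0.042     ] [66 55 47] [218 222 220]
```

View pics/hang.png

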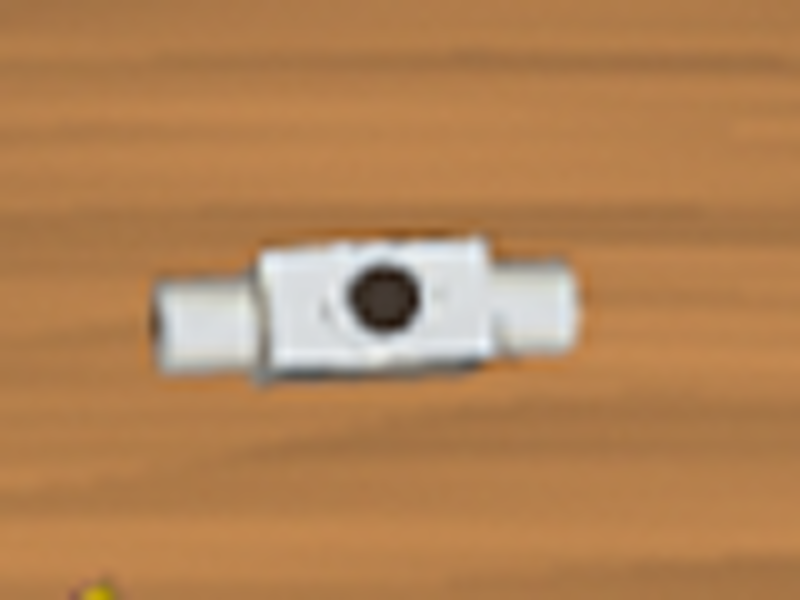

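step_arm(steps=[{"x":-0.036,"y":-0.02,"rz":0.1,"jaw":0.04},{"x":-0.072,"y":-0.041,"rz":0.219,"jaw":0.04},{"x":-0.108,"y":-0.062,"rz":0.219,"jaw":0.04},{"x":-0.144,"y":-0.083,"rz":0.219,"jaw":0.04},{"x":-0.18,"y":-0.104,"rz":0.219,"jaw":0.04}])

```text
invalid input at $.steps[0]: expected keys rx, ry, rz, x, y, z, jaw
```

```bash
python3 -c "
from h import *
togo([.461,.234,.24],2.606)"
```

```text
shift [-0.3653 -0.2085  0.062 ] turn [-0.002 -0.     0.219] deg 12.5
```

step_arm(steps=[{"x":-0.036,"y":-0.02,"z":0,"rx":0,"ry":0,"rz":0.1,"jaw":0.04},{"x":-0.072,"y":-0.041,"z":0,"rx":0,"ry":0,"rz":0.219,"jaw":0.04},{"x":-0.108,"y":-0.062,"z":0,"rx":0,"ry":0,"rz":0.219,"jaw":0.04},{"x":-0.144,"y":-0.083,"z":0,"rx":0,"ry":0,"rz":0.219,"jaw":0.04},{"x":-0.18,"y":-0.104,"z":0,"rx":0,"ry":0,"rz":0.219,"jaw":0.04}])

```text
clock: 0.57
tool_pos: [0.3181, 0.3895, 0.3016]
tcp_rot: [-3.14, 0.0, 2.607]
wrist_force: [1.2, -0.0, -0.8]
grip_width: 0.0639
```

```bash
python3 -c "
from h import *
togo([.461,.234,.24],2.606)"
```

```text
shift [-0.2022 -0.0608  0.0618] turn [-0.002  0.     0.001] deg 0.1
```

step_arm(steps=[{"x":-0.04,"y":-0.012,"z":0,"rx":0,"ry":0,"rz":0,"jaw":0.04},{"x":-0.08,"y":-0.024,"z":0,"rx":0,"ry":0,"rz":0,"jaw":0.04},{"x":-0.12,"y":-0.036,"z":0.01,"rx":0,"ry":0,"rz":0,"jaw":0.04},{"x":-0.16,"y":-0.048,"z":0.03,"rx":0,"ry":0,"rz":0,"jaw":0.04},{"x":-0.202,"y":-0.061,"z":0.06,"rx":0,"ry":0,"rz":0,"jaw":0.04}])

```text
clock: 0.98
tool_pos: [0.4524, 0.2442, 0.2534]
tcp_rot: [3.14, 0.003, 2.606]
wrist_force: [0.2, 0.1, 0.1]
grip_width: 0.0402
```

```bash
python3 - <<'E'
from h import *
p,d=snap('scene','s2');q,_=snap('top','t2')
cv2.imwrite('pics/c2.png',np.hstack([cv2.resize(p[180:330,330:480],(400,400)),cv2.resize(q[170:290,140:260],(400,400))])[:,:,::-1])
togo([.461,.234,.17],2.606)
E
```

```text
shift [-0.0128 -0.0005  0.0783] turn [-0.008 -0.003 -0.006] deg 0.6
```

View pics/c2.png

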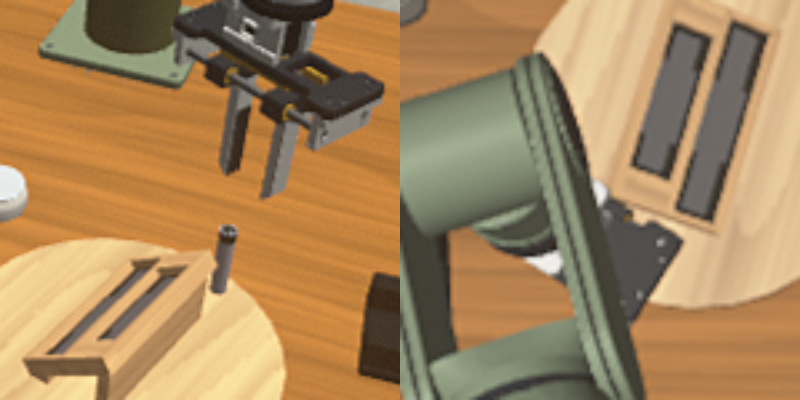

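```bash
python3 - <<'E'
from h import *
print(ray('scene',415.5,266.3,.105))
togo([.461,.234,.17],2.606)
E
```

```text
[0.46260893 0.23561033 0.105     ]
shift [-0.0128 -0.0005  0.0783] turn [-0.008 -0.003 -0.006] deg 0.6
```

step_arm(steps=[{"x":-0.013,"y":0,"z":0.01,"rx":0,"ry":0,"rz":0,"jaw":0.04},{"x":-0.013,"y":0,"z":0.03,"rx":0,"ry":0,"rz":0,"jaw":0.04},{"x":-0.013,"y":0,"z":0.05,"rx":0,"ry":0,"rz":0,"jaw":0.04},{"x":-0.013,"y":0,"z":0.075,"rx":0,"ry":0,"rz":0,"jaw":0.04},{"x":-0.013,"y":0,"z":0.075,"rx":0,"ry":0,"rz":0,"jaw":0.03}])

```text
clock: 1.5
tool_pos: [0.4578, 0.2338, 0.1688]
tcp_rot: [-3.126, -0.01, 2.601]
wrist_force: [-1.2, 0.1, 0.1]
grip_width: 0.0363
```

```bash
cat >> h.py <<'E'
A=np.array([.5702,.1696])
def arc(degs,r=.128,z=.175,turn0=None):
    """rows: poses on the arc at given handle angles (deg)"""
    s,p,R0=state();print('now',np.round(p,4),'ang',np.degrees(np.arctan2(*(p[:2]-A)[::-1])).round(1),'r',np.hypot(*(p[:2]-A)).round(4),'F',np.round(s['wrist_force'],1),s['grip_width'])
    for g in degs:
        t=np.radians(g);togo([A[0]+r*np.cos(t),A[1]+r*np.sin(t),z],t)
E
python3 -c "
from h import *
arc([147,141,135,129,123,117])"
```

```text
now [0.4578 0.2338 0.1688] ang 150.3 r 0.1295 F [-1.2  0.1  0.1] 0.03631325952683155
shift [-0.0015  0.0072 -0.0063] turn [-0.016 -0.01   0.035] deg 2.3
shift [-0.0026  0.0206 -0.0065] turn [-0.016 -0.009  0.14 ] deg 8.1
shift [-0.0052  0.0337 -0.0067] turn [-0.017 -0.008  0.244] deg 14.0
shift [-0.0091  0.0465 -0.007 ] turn [-0.017 -0.007  0.349] deg 20.0
shift [-0.0143  0.0589 -0.0072] turn [-0.017 -0.006  0.454] deg 26.0
shift [-0.0208  0.0706 -0.0074] turn [-0.018 -0.005  0.559] deg 32.0
```

step_arm(steps=[{"x":-0.002,"y":0.011,"z":-0.006,"rx":-0.016,"ry":-0.01,"rz":0.07,"jaw":0.03},{"x":-0.003,"y":0.021,"z":-0.006,"rx":-0.016,"ry":-0.009,"rz":0.14,"jaw":0.03},{"x":-0.005,"y":0.034,"z":-0.007,"rx":-0.017,"ry":-0.008,"rz":0.244,"jaw":0.03},{"x":-0.009,"y":0.0465,"z":-0.007,"rx":-0.017,"ry":-0.007,"rz":0.349,"jaw":0.03},{"x":-0.014,"y":0.059,"z":-0.007,"rx":-0.017,"ry":-0.006,"rz":0.454,"jaw":0.03}])

```text
clock: 1.92
tool_pos: [0.4981, 0.278, 0.1749]
tcp_rot: [-3.136, -0.002, 2.142]
wrist_force: [-3.3, -1.3, 0.4]
grip_width: 0.0298
```

```bash
python3 -c "
from h import *
arc([119,114,109,104,99])"
```

```text
now [0.4981 0.278  0.1749] ang 123.6 r 0.1302 F [-3.3 -1.3  0.4] 0.02976250170713564
shift [-0.0024  0.0104 -0.0002] turn [-0.006 -0.002  0.065] deg 3.8
shift [-0.0036  0.0215 -0.0003] turn [-0.006 -0.001  0.153] deg 8.8
shift [-0.0058  0.0324 -0.0003] turn [-0.006 -0.001  0.24 ] deg 13.8
shift [-0.0089  0.0432 -0.0004] turn [-0.006 -0.001  0.327] deg 18.8
shift [-0.013   0.0536 -0.0005] turn [-0.006 -0.001  0.415] deg 23.8
```

step_arm(steps=[{"x":-0.002,"y":0.01,"z":0,"rx":-0.006,"ry":-0.002,"rz":0.065,"jaw":0.03},{"x":-0.004,"y":0.0215,"z":0,"rx":-0.006,"ry":-0.001,"rz":0.153,"jaw":0.03},{"x":-0.006,"y":0.0325,"z":0,"rx":-0.006,"ry":-0.001,"rz":0.24,"jaw":0.03},{"x":-0.009,"y":0.043,"z":0,"rx":-0.006,"ry":-0.001,"rz":0.327,"jaw":0.03},{"x":-0.013,"y":0.0535,"z":0,"rx":-0.006,"ry":-0.001,"rz":0.415,"jaw":0.03}])

```text
clock: 2.33
tool_pos: [0.5482, 0.2979, 0.1751]
tcp_rot: [-3.137, -0.002, 1.724]
wrist_force: [-3.9, 2.1, 0.1]
grip_width: 0.0304
```

```bash
python3 -c "
from h import *
arc([97,95,92,90,88,86])"
```

```text
now [0.5482 0.2979 0.1751] ang 99.7 r 0.1302 F [-3.9  2.1  0.1] 0.030405546574745975
shift [-0.0022  0.0061  0.0001] turn [-0.005 -0.002  0.031] deg 1.8
shift [-0.0025  0.0106  0.0001] turn [-0.005 -0.001  0.066] deg 3.8
shift [-0.0031  0.0172  0.    ] turn [-0.005 -0.001  0.119] deg 6.8
shift [-0.0037  0.0217  0.    ] turn [-0.005 -0.001  0.153] deg 8.8
shift [-0.0044  0.0261 -0.    ] turn [-0.005 -0.001  0.188] deg 10.8
shift [-0.0054  0.0304 -0.    ] turn [-0.005 -0.001  0.223] deg 12.8
```

step_arm(steps=[{"x":-0.002,"y":0.006,"z":0,"rx":-0.005,"ry":-0.002,"rz":0.031,"jaw":0.03},{"x":-0.0025,"y":0.0105,"z":0,"rx":-0.005,"ry":-0.001,"rz":0.066,"jaw":0.03},{"x":-0.003,"y":0.015,"z":0,"rx":-0.005,"ry":-0.001,"rz":0.1,"jaw":0.03},{"x":-0.0035,"y":0.019,"z":0,"rx":-0.005,"ry":-0.001,"rz":0.133,"jaw":0.03},{"x":-0.004,"y":0.0235,"z":0,"rx":-0.005,"ry":-0.001,"rz":0.168,"jaw":0.03}])

```text
clock: 2.75
tool_pos: [0.5706, 0.2993, 0.1758]
tcp_rot: [-3.139, -0.002, 1.556]
wrist_force: [-2.5, 1.6, -0.1]
grip_width: 0.0301
```

```bash
python3 -c "
from h import *
arc([87,85,83,81,79])"
```

```text
now [0.5706 0.2993 0.1758] ang 89.8 r 0.1297 F [-2.5  1.6 -0.1] 0.030149712873652753
shift [-0.0018  0.0063  0.0008] turn [-0.003 -0.002  0.037] deg 2.1
shift [-0.002   0.0108  0.0008] turn [-0.003 -0.002  0.072] deg 4.1
shift [-0.0024  0.0153  0.0008] turn [-0.003 -0.001  0.107] deg 6.1
shift [-0.003   0.0197  0.0008] turn [-0.003 -0.001  0.142] deg 8.1
shift [-0.0037  0.0241  0.0008] turn [-0.003 -0.001  0.177] deg 10.1
```

step_arm(steps=[{"x":-0.002,"y":0.0055,"z":0,"rx":0,"ry":0,"rz":0.037,"jaw":0.03},{"x":-0.002,"y":0.0105,"z":0,"rx":0,"ry":0,"rz":0.072,"jaw":0.03},{"x":-0.0025,"y":0.015,"z":0,"rx":0,"ry":0,"rz":0.107,"jaw":0.03},{"x":-0.003,"y":0.0195,"z":0,"rx":0,"ry":0,"rz":0.142,"jaw":0.03},{"x":-0.0035,"y":0.024,"z":0,"rx":0,"ry":0,"rz":0.177,"jaw":0.03}])

```text
clock: 3.17
tool_pos: [0.5931, 0.2971, 0.1764]
tcp_rot: [-3.135, -0.002, 1.378]
wrist_force: [-2.5, 1.2, -0.7]
grip_width: 0.0297
```

```bash
python3 -c "
from h import *
arc([77,76,75,74,73,72,70])"
```

```text
now [0.5931 0.2971 0.1764] ang 79.8 r 0.1295 F [-2.5  1.2 -0.7] 0.029707061731471054
shift [-0.0016  0.0064  0.0014] turn [-0.006 -0.002  0.034] deg 2.0
shift [-0.0017  0.0086  0.0014] turn [-0.006 -0.002  0.052] deg 3.0
shift [-0.0018  0.0108  0.0013] turn [-0.006 -0.002  0.069] deg 4.0
shift [-0.002   0.013   0.0013] turn [-0.006 -0.001  0.086] deg 5.0
shift [-0.0022  0.0153  0.0013] turn [-0.006 -0.001  0.104] deg 6.0
shift [-0.0025  0.0175  0.0013] turn [-0.006 -0.001  0.121] deg 7.0
shift [-0.0031  0.0219  0.0013] turn [-0.007 -0.001  0.156] deg 9.0
```

step_arm(steps=[{"x":-0.0015,"y":0.003,"z":0,"rx":0,"ry":0,"rz":0.02,"jaw":0.03},{"x":-0.0015,"y":0.0064,"z":0,"rx":0,"ry":0,"rz":0.034,"jaw":0.03},{"x":-0.0017,"y":0.0086,"z":0,"rx":0,"ry":0,"rz":0.052,"jaw":0.03},{"x":-0.0018,"y":0.0108,"z":0,"rx":0,"ry":0,"rz":0.069,"jaw":0.03},{"x":-0.002,"y":0.013,"z":0,"rx":0,"ry":0,"rz":0.086,"jaw":0.03}])

```text
clock: 3.58
tool_pos: [0.5976, 0.295, 0.1765]
tcp_rot: [-3.114, 0.003, 1.293]
wrist_force: [-25.4, 3.6, 13.7]
grip_width: 0.0302
```

```bash
python3 -c "
from h import *
arc([73,71,69,67,65])"
```

```text
now [0.5976 0.295  0.1765] ang 77.7 r 0.1284 F [-25.4   3.6  13.7] 0.030162654985516176
shift [-0.0002  0.0105  0.0012] turn [-0.027  0.004  0.019] deg 1.9
shift [-0.0003  0.015   0.0011] turn [-0.027  0.004  0.054] deg 3.5
shift [-0.0006  0.0194  0.0009] turn [-0.027  0.005  0.088] deg 5.3
shift [-0.0011  0.0239  0.0008] turn [-0.027  0.005  0.123] deg 7.2
shift [-0.0017  0.0283  0.0007] turn [-0.027  0.005  0.158] deg 9.2
```

step_arm(steps=[{"x":0,"y":-0.004,"z":0,"rx":0,"ry":0,"rz":0,"jaw":0.04},{"x":0,"y":-0.004,"z":-0.01,"rx":-0.02,"ry":0,"rz":0,"jaw":0.04},{"x":0,"y":-0.004,"z":-0.04,"rx":-0.02,"ry":0,"rz":0,"jaw":0.05},{"x":0,"y":-0.004,"z":-0.08,"rx":-0.02,"ry":0,"rz":0,"jaw":0.07},{"x":-0.03,"y":-0.004,"z":-0.11,"rx":-0.02,"ry":0,"rz":0,"jaw":0.07}])

```text
clock: 4.0
tool_pos: [0.5904, 0.2706, 0.2905]
tcp_rot: [-3.141, -0.002, 1.297]
wrist_force: [0.4, 0.0, 1.2]
grip_width: 0.0564
```

```bash
python3 - <<'E'
from h import *
h=ray('top',428.4,244.8,.042);print(h, manip.sense()['wrist_force'])
L=ray('top',390+15.7,215+32.0,.015);R=ray('top',390+57.8,215+30.5,.015);print(L,R)
togo([h[0],h[1],.25],1.625)
E
```

```text
[ 0.46887892 -0.35653376  0.042     ] [0.40593812 0.01800747 1.17620186]
[ 0.46694745 -0.30104472  0.015     ] [ 0.47132352 -0.41387421  0.015     ]
shift [-0.6367  0.0526  0.0392] turn [-0.    -0.002 -0.328] deg 18.8
```

step_arm(steps=[{"x":-0.04,"y":0.003,"z":0,"rx":0,"ry":0,"rz":0,"jaw":0.07},{"x":-0.08,"y":0.0065,"z":0,"rx":0,"ry":0,"rz":0,"jaw":0.07},{"x":-0.12,"y":0.01,"z":0,"rx":0,"ry":0,"rz":0,"jaw":0.07},{"x":-0.16,"y":0.013,"z":0,"rx":0,"ry":0,"rz":0,"jaw":0.07},{"x":-0.2,"y":0.0165,"z":0,"rx":0,"ry":0,"rz":0,"jaw":0.07}])

```text
clock: 4.42
tool_pos: [0.5525, 0.0716, 0.2923]
tcp_rot: [3.137, -0.002, 1.298]
wrist_force: [0.3, -1.2, 0.3]
grip_width: 0.0697
```

step_arm(steps=[{"x":-0.04,"y":0.003,"z":0,"rx":0,"ry":0,"rz":0,"jaw":0.07},{"x":-0.08,"y":0.0065,"z":0,"rx":0,"ry":0,"rz":0,"jaw":0.07},{"x":-0.12,"y":0.01,"z":0,"rx":0,"ry":0,"rz":0,"jaw":0.07},{"x":-0.16,"y":0.013,"z":0,"rx":0,"ry":0,"rz":0,"jaw":0.07},{"x":-0.2,"y":0.0165,"z":0,"rx":0,"ry":0,"rz":0,"jaw":0.07}])

```text
clock: 4.83
tool_pos: [0.5144, -0.1281, 0.2942]
tcp_rot: [3.131, 0.0, 1.298]
wrist_force: [0.5, 0.4, 0.4]
grip_width: 0.0697
```

```bash
python3 - <<'E'
from h import *
togo([.469,-.357,.22],1.62)
p,_=snap('top','t3');s,_=snap('scene','s3')
cv2.imwrite('pics/c3.png',np.hstack([cv2.resize(p[140:280,160:300],(400,400),interpolation=2),cv2.resize(s[235:365,305:445],(400,400),interpolation=2)])[:,:,::-1])
E
```

```text
shift [-0.2327  0.0173  0.0745] turn [ 0.01   0.002 -0.322] deg 18.5
```

View pics/c3.png

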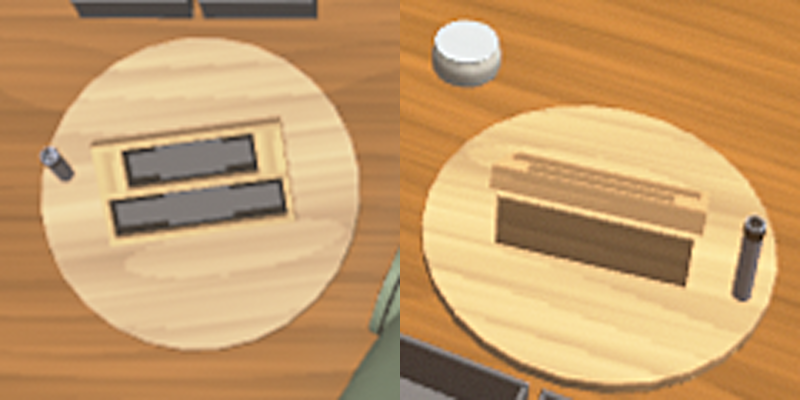

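Rack is home with the tray facing the robot. Enlarging the tray to fix the slot pose.

step_arm(steps=[{"x":-0.04,"y":0.003,"z":0,"rx":0,"ry":0,"rz":-0.06,"jaw":0.07},{"x":-0.08,"y":0.006,"z":0,"rx":0,"ry":0,"rz":-0.14,"jaw":0.07},{"x":-0.12,"y":0.009,"z":0,"rx":0,"ry":0,"rz":-0.22,"jaw":0.07},{"x":-0.16,"y":0.012,"z":0.01,"rx":0.005,"ry":0,"rz":-0.3,"jaw":0.07},{"x":-0.2,"y":0.015,"z":0.02,"rx":0.01,"ry":0,"rz":-0.322,"jaw":0.07}])

```text
clock: 5.35
tool_pos: [0.4742, -0.3296, 0.2776]
tcp_rot: [3.138, 0.01, 1.616]
wrist_force: [0.8, 0.4, -0.5]
grip_width: 0.0701
```

```bash
python3 - <<'E'
from h import *
togo([.469,-.357,.20],1.62)
p=np.load('pics/t3.npz')['p']
cv2.imwrite('pics/c4.png',cv2.resize(p[175:230,185:270],(800,518),interpolation=cv2.INTER_CUBIC)[:,:,::-1])
E
```

```text
shift [-0.0264 -0.0066  0.0778] turn [ 0.003  0.01  -0.004] deg 0.6
```

View pics/c4.png

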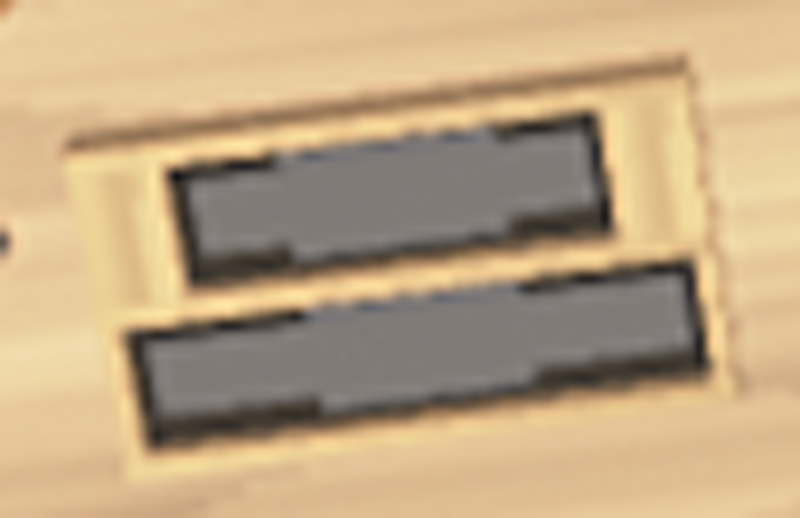

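```bash
python3 - <<'E'
from h import *
from scipy.optimize import least_squares
px=np.array([(170,170),(598,112),(612,233),(192,285),(125,328),(690,258),(708,370),(148,448),(65,145),(690,68),(135,478),(738,393)])/9.412-.5+.05+[185.45,175.45]
ob=np.array([(20,60),(20,-60),(-20,-60),(-20,60),(-26,80),(-26,-80),(-66,-80),(-66,80),(26,86),(26,-86),(-72,86),(-72,-86)])/1e3
ob=np.c_[ob,np.full(12,.01)]
c=manip.camera_params('top');V=c['view'];K=c['mtx']
def Rs(a): return Ro.from_euler('zy',[0,0])if 0 else Ro.from_euler('z',a)*Ro.from_euler('y',-np.radians(35))
def f(t):
    W=Rs(t[2]).apply(ob)+[t[0],t[1],.084];P=W@V[:3,:3].T+V[:3,3];q=P@K.T;return (q[:,:2]/q[:,2:]-px).ravel()
r=least_squares(f,[.57,.17,.1]);print(r.x,np.degrees(r.x[2]),f(r.x).reshape(-1,2).round(1).tolist())
np.save('slot.npy',r.x)
print(Rs(r.x[2]).as_matrix().round(3))
s,p,R0=state();print(p,s['joint_positions'])
E
```

```text
[0.5927658  0.17181321 0.13512931] 7.742339194689085 [[-0.8, -1.2], [0.1, -1.0], [0.9, 0.5], [-0.4, 0.9], [-0.5, -0.6], [0.6, -1.1], [0.8, 1.0], [-0.1, 0.6], [-0.2, 0.6], [0.0, 0.2], [-0.6, -0.2], [0.2, 0.4]]
[[ 0.812 -0.135 -0.568]
 [ 0.11   0.991 -0.077]
 [ 0.574 -0.     0.819]]
[ 0.47415058 -0.32964322  0.2776011 ] [-0.75546912  0.22863911  1.5681086  -0.00450509  1.33575108 -0.7994531 ]
```

step_arm(steps=[{"x":-0.0265,"y":-0.0065,"z":0.02,"rx":0,"ry":0.01,"rz":0,"jaw":0.07},{"x":-0.0265,"y":-0.0065,"z":0.06,"rx":0,"ry":0.01,"rz":0,"jaw":0.07},{"x":-0.0265,"y":-0.0065,"z":0.078,"rx":0,"ry":0.01,"rz":0,"jaw":0.07},{"x":-0.0265,"y":-0.0065,"z":0.078,"rx":0,"ry":0.01,"rz":0,"jaw":0.07}])

```text
clock: 5.68
tool_pos: [0.4672, -0.3558, 0.1955]
tcp_rot: [-3.139, -0.006, 1.615]
wrist_force: [-0.4, 0.6, 0.1]
grip_width: 0.0701
```

```bash
python3 - <<'E'
from h import *
togo([.469,-.357,.112],1.62)
s,_=snap('scene','s5')
cv2.imwrite('pics/c5.png',cv2.resize(s[160:290,160:290],(600,600),interpolation=2)[:,:,::-1])
E
```

```text
shift [-0.0017  0.0019  0.0835] turn [-0.002 -0.006 -0.005] deg 0.5
```

View pics/c5.png

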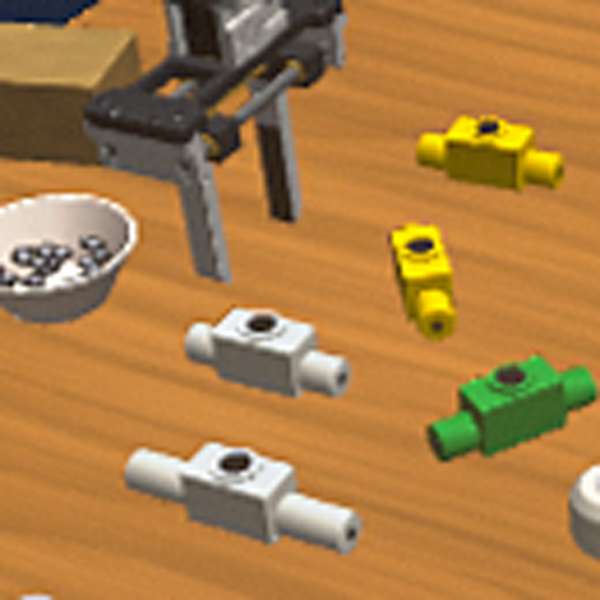

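```bash
python3 - <<'E'
from h import *
print(ray('scene',160+262/600*130-.4,160+323/600*130-.4,.042))
E
```

```text
[ 0.466364  -0.3564774  0.042    ]
```

step_arm(steps=[{"x":-0.0015,"y":0.002,"z":0.03,"rx":0,"ry":-0.006,"rz":-0.005,"jaw":0.07},{"x":-0.0015,"y":0.002,"z":0.06,"rx":0,"ry":-0.006,"rz":-0.005,"jaw":0.07},{"x":-0.0015,"y":0.002,"z":0.0825,"rx":0,"ry":-0.006,"rz":-0.005,"jaw":0.07},{"x":-0.0015,"y":0.002,"z":0.0825,"rx":0,"ry":-0.006,"rz":-0.005,"jaw":0.07},{"x":-0.0015,"y":0.002,"z":0.0825,"rx":0,"ry":-0.006,"rz":-0.005,"jaw":0.05}])

```text
clock: 6.15
tool_pos: [0.4716, -0.3575, 0.1172]
tcp_rot: [3.14, 0.005, 1.622]
wrist_force: [0.7, 1.1, -0.8]
grip_width: 0.0659
```

```bash
python3 - <<'E'
from h import *
togo([.469,-.357,.112],1.62)
E
```

```text
shift [ 0.0007 -0.0026  0.0051] turn [0.001 0.005 0.002] deg 0.3
```

step_arm(steps=[{"x":0.0005,"y":-0.003,"z":0.005,"rx":0,"ry":0.005,"rz":0,"jaw":0.05},{"x":0.0005,"y":-0.003,"z":0.005,"rx":0,"ry":0.005,"rz":0,"jaw":0.05},{"x":0.0005,"y":-0.003,"z":0.005,"rx":0,"ry":0.005,"rz":0,"jaw":0.04},{"x":0.0005,"y":-0.003,"z":0.005,"rx":0,"ry":0.005,"rz":0,"jaw":0.03},{"x":0.0005,"y":-0.003,"z":0.005,"rx":0,"ry":0.005,"rz":0,"jaw":0.02}])

```text
clock: 6.57
tool_pos: [0.469, -0.3577, 0.1133]
tcp_rot: [3.139, 0.001, 1.622]
wrist_force: [0.3, 0.4, 0.0]
grip_width: 0.0332
```

step_arm(steps=[{"x":0,"y":0,"z":0,"rx":0,"ry":0,"rz":0,"jaw":0.01},{"x":0,"y":0,"z":0,"rx":0,"ry":0,"rz":0,"jaw":0.01},{"x":0,"y":0,"z":0,"rx":0,"ry":0,"rz":0,"jaw":0.01},{"x":0,"y":0,"z":0,"rx":0,"ry":0,"rz":0,"jaw":0.01}])

```text
clock: 6.9
tool_pos: [0.4689, -0.3576, 0.1132]
tcp_rot: [3.139, 0.001, 1.622]
wrist_force: [-0.3, 0.1, -0.9]
grip_width: 0.0316
```

```bash
python3 - <<'E'
from h import *
s,p,R=state();print(p,s['tcp_rot'],s['grip_width'],s['wrist_force'])
np.savez('grasp.npz',p=p,r=s['tcp_rot'])
E
```

```text
[ 0.46887356 -0.35758547  0.11320549] [3.13933845e+00 8.08581420e-04 1.62200867e+00] 0.031607602413946057 [-0.25948207  0.08578539 -0.88159056]
```

step_arm(steps=[{"x":0,"y":0,"z":-0.01,"rx":0,"ry":0,"rz":0,"jaw":0.01},{"x":0,"y":0,"z":-0.04,"rx":0,"ry":0,"rz":0,"jaw":0.01},{"x":0,"y":0,"z":-0.08,"rx":0,"ry":0,"rz":0,"jaw":0.01},{"x":0,"y":0,"z":-0.12,"rx":0,"ry":0,"rz":0,"jaw":0.01},{"x":0.01,"y":0,"z":-0.16,"rx":0,"ry":0,"rz":0,"jaw":0.01}])

```text
clock: 7.32
tool_pos: [0.4675, -0.3483, 0.2748]
tcp_rot: [3.14, 0.001, 1.621]
wrist_force: [1.2, 0.1, -2.3]
grip_width: 0.032
```

```bash
cat >> h.py <<'E'
def slot(hgt,dx=0,dy=0,st=None):
    t=np.load('slot.npy') if st is None else st
    S=(Ro.from_euler('z',t[2])*Ro.from_euler('y',-np.radians(35))).as_matrix()
    R=Ro.from_matrix(np.c_[S[:,1],S[:,0],-S[:,2]])
    return np.array([t[0],t[1],.084])+S@[dx,dy,hgt+.1132],R
E
python3 - <<'E'
from h import *
s=manip.sense();print(s['wrist_force'],s['grip_width'])
P,R=slot(.1);print(P);togo(P,R=R)
E
```

```text
[ 1.22500991  0.05810339 -2.31270795] 0.03195786290649781
[0.47159407 0.15533896 0.25864322]
shift [0.5029 0.0292 0.0156] turn [-0.609  0.027 -0.082] deg 35.2
```

step_arm(steps=[{"x":0.03,"y":0,"z":0,"rx":0,"ry":0,"rz":0,"jaw":0.01},{"x":0.07,"y":0.004,"z":0,"rx":0,"ry":0,"rz":0,"jaw":0.01},{"x":0.11,"y":0.008,"z":0,"rx":0,"ry":0,"rz":0,"jaw":0.01},{"x":0.15,"y":0.01,"z":0,"rx":0,"ry":0,"rz":0,"jaw":0.01},{"x":0.19,"y":0.012,"z":0,"rx":0,"ry":0,"rz":0,"jaw":0.01}])

```text
clock: 7.73
tool_pos: [0.4693, -0.1561, 0.2749]
tcp_rot: [3.14, 0.001, 1.62]
wrist_force: [0.5, 1.2, -3.9]
grip_width: 0.0318
```

step_arm(steps=[{"x":0.035,"y":0,"z":0,"rx":-0.08,"ry":0,"rz":-0.01,"jaw":0.01},{"x":0.07,"y":0.004,"z":0,"rx":-0.18,"ry":0,"rz":-0.02,"jaw":0.01},{"x":0.105,"y":0.008,"z":0,"rx":-0.28,"ry":0.01,"rz":-0.04,"jaw":0.01},{"x":0.14,"y":0.01,"z":0,"rx":-0.38,"ry":0.015,"rz":-0.05,"jaw":0.01},{"x":0.175,"y":0.012,"z":0,"rx":-0.48,"ry":0.02,"rz":-0.06,"jaw":0.01}])

```text
clock: 8.15
tool_pos: [0.4719, 0.0208, 0.2751]
tcp_rot: [2.655, -0.004, 1.683]
wrist_force: [-0.1, 1.5, -3.0]
grip_width: 0.0318
```

```bash
python3 - <<'E'
from h import *
s=manip.sense();print(s['wrist_force'],s['grip_width'],s['joint_positions'])
P,R=slot(.08);print(P);togo(P,R=R)
E
```

```text
[-0.11280667  1.47465965 -2.99819614] 0.031796988740081134 [-0.22312961 -0.22875705  2.09269665  0.21532902  0.82744122 -0.44354324]
[0.48296103 0.15688439 0.24226017]
shift [0.1339 0.0075 0.0418] turn [-0.125  0.008 -0.022] deg 7.3
```

step_arm(steps=[{"x":0.035,"y":0,"z":0,"rx":-0.06,"ry":0,"rz":-0.01,"jaw":0.01},{"x":0.07,"y":0.004,"z":0.01,"rx":-0.125,"ry":0.008,"rz":-0.022,"jaw":0.01},{"x":0.105,"y":0.0075,"z":0.02,"rx":-0.125,"ry":0.008,"rz":-0.022,"jaw":0.01},{"x":0.134,"y":0.0075,"z":0.035,"rx":-0.125,"ry":0.008,"rz":-0.022,"jaw":0.01},{"x":0.134,"y":0.0075,"z":0.042,"rx":-0.125,"ry":0.008,"rz":-0.022,"jaw":0.01}])

```text
clock: 8.57
tool_pos: [0.4807, 0.1616, 0.2407]
tcp_rot: [2.534, -0.001, 1.713]
wrist_force: [-0.5, 0.2, -3.3]
grip_width: 0.0319
```

```bash
python3 - <<'E'
from h import *
P,R=slot(.02);togo(P,R=R)
p,_=snap('top','t6');s,_=snap('scene','s6')
cv2.imwrite('pics/c6.png',np.hstack([cv2.resize(p[150:270,170:290],(400,400),interpolation=2),cv2.resize(s[200:340,300:440],(400,400),interpolation=2)])[:,:,::-1])
E
```

```text
shift [-0.0052  0.0023  0.0596] turn [-0.003 -0.004  0.005] deg 0.4
```

View pics/c6.png

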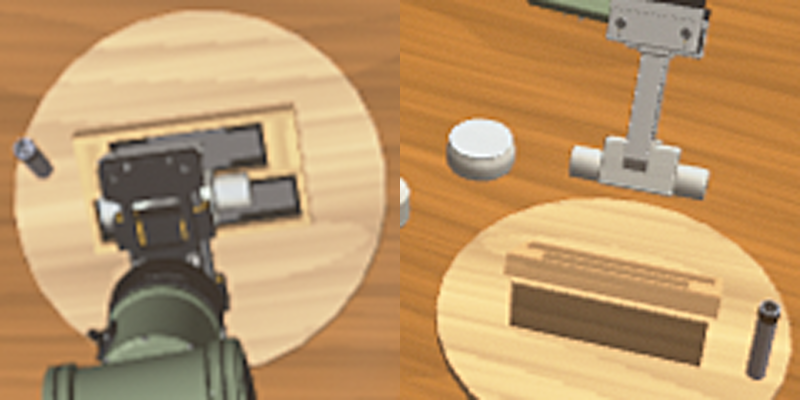

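step_arm(steps=[{"x":-0.005,"y":0.0023,"z":0.015,"rx":0,"ry":0,"rz":0.005,"jaw":0.01},{"x":-0.005,"y":0.0023,"z":0.035,"rx":0,"ry":0,"rz":0.005,"jaw":0.01},{"x":-0.005,"y":0.0023,"z":0.055,"rx":0,"ry":0,"rz":0.005,"jaw":0.01},{"x":-0.005,"y":0.0023,"z":0.06,"rx":0,"ry":0,"rz":0.005,"jaw":0.01},{"x":-0.005,"y":0.0023,"z":0.06,"rx":0,"ry":0,"rz":0.005,"jaw":0.01}])

```text
clock: 9.08
tool_pos: [0.5172, 0.1568, 0.1906]
tcp_rot: [2.54, -0.002, 1.703]
wrist_force: [-0.3, 0.1, -3.6]
grip_width: 0.0318
```

```bash
python3 - <<'E'
from h import *
P,R=slot(.009);togo(P,R=R)
p,_=snap('top','t7');s,_=snap('scene','s7')
cv2.imwrite('pics/c7.png',np.hstack([cv2.resize(p[175:235,190:270],(400,300),interpolation=2),cv2.resize(s[250:325,330:430],(400,300),interpolation=2)])[:,:,::-1])
# predicted slot rim in both, vs hanger ends
t=np.load('slot.npy');S=(Ro.from_euler('z',t[2])*Ro.from_euler('y',-np.radians(35)))
for n in('top','scene'):
    c=manip.camera_params(n)
    for q in ((20,60,10),(20,-60,10),(-20,-60,10),(0,55,33),(0,-55,33)):
        w=S.apply(np.array(q)/1e3)+[t[0],t[1],.084];k=c['mtx']@(c['view']@np.r_[w,1])[:3];k=k[:2]/k[2]
        o=(190,175,5) if n=='top' else (330,250,4)
        print(n,q,((k-o[:2]+.5)*o[2]).round(0))
E
```

```text
shift [0.0047 0.0019 0.0092] turn [-0.009  0.    -0.004] deg 0.6
top (20, 60, 10) [64. 87.]
top (20, -60, 10) [296.  57.]
top (-20, -60, 10) [307. 129.]
top (0, 55, 33) [ 77. 138.]
top (0, -55, 33) [291. 110.]
scene (20, 60, 10) [281. 207.]
scene (20, -60, 10) [ 72. 164.]
scene (-20, -60, 10) [ 83. 156.]
scene (0, 55, 33) [281. 161.]
scene (0, -55, 33) [ 93. 123.]
```

View pics/c7.png

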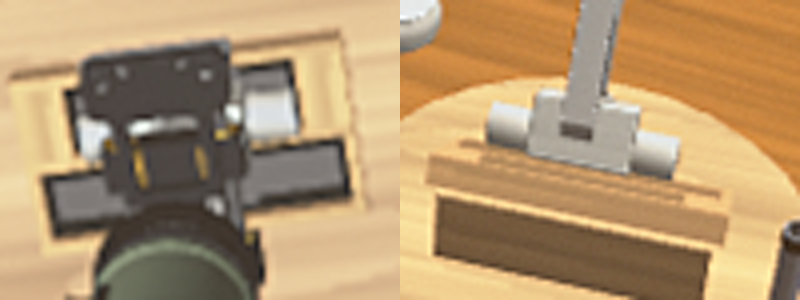

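step_arm(steps=[{"x":0.0025,"y":0.002,"z":0,"rx":-0.009,"ry":0,"rz":-0.004,"jaw":0.01},{"x":0.0025,"y":0.002,"z":0.002,"rx":-0.009,"ry":0,"rz":-0.004,"jaw":0.01},{"x":0.0025,"y":0.002,"z":0.005,"rx":-0.009,"ry":0,"rz":-0.004,"jaw":0.01},{"x":0.0025,"y":0.002,"z":0.008,"rx":-0.009,"ry":0,"rz":-0.004,"jaw":0.01},{"x":0.0025,"y":0.002,"z":0.009,"rx":-0.009,"ry":0,"rz":-0.004,"jaw":0.01}])

```text
clock: 9.6
tool_pos: [0.5239, 0.1609, 0.186]
tcp_rot: [2.527, 0.0, 1.707]
wrist_force: [-0.8, -0.6, -4.2]
grip_width: 0.0319
```

```bash
python3 - <<'E'
from h import *
P,R=slot(0,0,-.0025);togo(P,R=R);print(manip.sense()['wrist_force'])
E
```

```text
shift [-0.0009 -0.0015  0.0103] turn [ 0.003 -0.     0.001] deg 0.2
[-0.77861202 -0.63780254 -4.20777703]
```

step_arm(steps=[{"x":-0.001,"y":-0.0015,"z":0.001,"rx":0,"ry":0,"rz":0,"jaw":0.01},{"x":-0.001,"y":-0.0015,"z":0.003,"rx":0,"ry":0,"rz":0,"jaw":0.01},{"x":-0.001,"y":-0.0015,"z":0.005,"rx":0,"ry":0,"rz":0,"jaw":0.01},{"x":-0.001,"y":-0.0015,"z":0.006,"rx":0,"ry":0,"rz":0,"jaw":0.01},{"x":-0.001,"y":-0.0015,"z":0.007,"rx":0,"ry":0,"rz":0,"jaw":0.01}])

```text
clock: 10.02
tool_pos: [0.5269, 0.1602, 0.1792]
tcp_rot: [2.528, 0.0, 1.707]
wrist_force: [-0.2, 0.1, -2.9]
grip_width: 0.0318
```

```bash
python3 - <<'E'
from h import *
P,R=slot(0,0,-.0025);togo(P,R=R);print(R.inv().apply(manip.sense()['wrist_force']))
E
```

```text
shift [0.0001 0.0001 0.0031] turn [ 0.003 -0.     0.001] deg 0.2
[ 0.12288176 -1.83801624  2.25941724]
```

step_arm(steps=[{"x":0,"y":0,"z":0.001,"rx":0.002,"ry":0,"rz":0,"jaw":0.01},{"x":0,"y":0,"z":0.0018,"rx":0.002,"ry":0,"rz":0,"jaw":0.01},{"x":0,"y":0,"z":0.0025,"rx":0.002,"ry":0,"rz":0,"jaw":0.01},{"x":0,"y":0,"z":0.003,"rx":0.002,"ry":0,"rz":0,"jaw":0.01},{"x":0,"y":0,"z":0.003,"rx":0.002,"ry":0,"rz":0,"jaw":0.01}])

```text
clock: 10.43
tool_pos: [0.5284, 0.1605, 0.1772]
tcp_rot: [2.53, 0.0, 1.707]
wrist_force: [-6.6, -1.4, 3.2]
grip_width: 0.0318
```

```bash
python3 - <<'E'
from h import *
P,R=slot(0,0,-.0025);togo(P,R=R);print(R.inv().apply(manip.sense()['wrist_force']))
p,_=snap('top','t8');s,_=snap('scene','s8')
cv2.imwrite('pics/c8.png',np.hstack([cv2.resize(p[175:235,190:270],(400,300),interpolation=2),cv2.resize(s[250:325,330:430],(400,300),interpolation=2)])[:,:,::-1])
E
```

```text
shift [ 0.0001 -0.      0.0006] turn [ 0.001 -0.     0.001] deg 0.1
[-0.53688611 -3.68071618 -6.42737872]
```

View pics/c8.png

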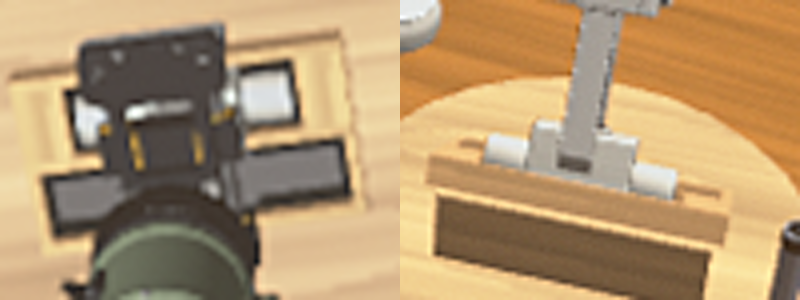

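step_arm(steps=[{"x":0,"y":0,"z":0,"rx":0,"ry":0,"rz":0,"jaw":0.036},{"x":0,"y":0,"z":0,"rx":0,"ry":0,"rz":0,"jaw":0.045},{"x":0,"y":0,"z":0,"rx":0,"ry":0,"rz":0,"jaw":0.055},{"x":0,"y":0,"z":0,"rx":0,"ry":0,"rz":0,"jaw":0.055},{"x":0,"y":0,"z":0,"rx":0,"ry":0,"rz":0,"jaw":0.055}])

```text
clock: 10.95
tool_pos: [0.5289, 0.1605, 0.1777]
tcp_rot: [2.528, 0.0, 1.707]
wrist_force: [-0.4, 0.0, -0.1]
grip_width: 0.0544
```

step_arm(steps=[{"x":0,"y":0,"z":-0.005,"rx":0,"ry":0,"rz":0,"jaw":0.055},{"x":0,"y":0,"z":-0.02,"rx":0,"ry":0,"rz":0,"jaw":0.055},{"x":0,"y":0,"z":-0.04,"rx":0,"ry":0,"rz":0,"jaw":0.055},{"x":0,"y":0,"z":-0.07,"rx":0,"ry":0,"rz":0,"jaw":0.055},{"x":0,"y":0,"z":-0.1,"rx":0,"ry":0,"rz":0,"jaw":0.055}])

```text
clock: 11.37
tool_pos: [0.4708, 0.1525, 0.2597]
tcp_rot: [2.53, 0.0, 1.707]
wrist_force: [-0.1, -0.0, 0.3]
grip_width: 0.0548
```

step_arm(steps=[{"x":-0.03,"y":0,"z":-0.02,"rx":0,"ry":0,"rz":0,"jaw":0.055},{"x":-0.07,"y":0,"z":-0.03,"rx":0,"ry":0,"rz":0,"jaw":0.055},{"x":-0.11,"y":0,"z":-0.03,"rx":0,"ry":0,"rz":0,"jaw":0.055},{"x":-0.15,"y":0,"z":-0.03,"rx":0,"ry":0,"rz":0,"jaw":0.055},{"x":-0.18,"y":0,"z":-0.03,"rx":0,"ry":0,"rz":0,"jaw":0.055}])

```text
clock: 11.78
tool_pos: [0.4784, -0.0307, 0.286]
tcp_rot: [2.526, 0.003, 1.706]
wrist_force: [0.2, 0.8, -0.3]
grip_width: 0.0548
```

step_arm(steps=[{"x":-0.04,"y":0,"z":0,"rx":0,"ry":0,"rz":0,"jaw":0.055},{"x":-0.08,"y":0,"z":0,"rx":0,"ry":0,"rz":0,"jaw":0.055},{"x":-0.12,"y":0,"z":0,"rx":0,"ry":0,"rz":0,"jaw":0.055},{"x":-0.12,"y":0,"z":0,"rx":0,"ry":0,"rz":0,"jaw":0.055}])

```text
clock: 12.12
tool_pos: [0.4956, -0.1569, 0.288]
tcp_rot: [2.524, 0.008, 1.697]
wrist_force: [0.2, -0.1, 1.0]
grip_width: 0.055
```

```bash
python3 - <<'E'
from h import *
p,_=snap('top','t9');s,_=snap('scene','s9')
cv2.imwrite('pics/c9.png',np.hstack([cv2.resize(p[140:280,165:305],(400,400),interpolation=2),cv2.resize(s[235:360,310:435],(400,400),interpolation=2)])[:,:,::-1])
print(manip.sense()['wrist_force'])
E
```

```text
[-0.81662715  1.37334076 -0.5528415 ]
```

View pics/c9.png

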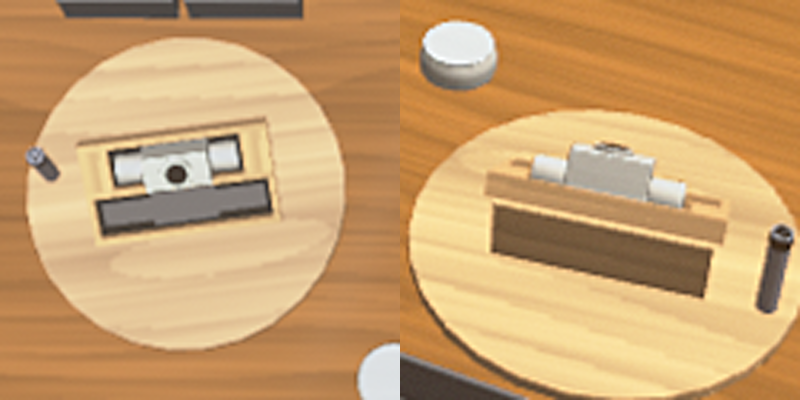

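```bash
python3 - <<'E'
from h import *
L=lambda n:cv2.cvtColor(np.load(f'pics/{n}.npz')['p'],cv2.COLOR_RGB2GRAY).astype(np.float32)
def sh(a,b,s): return np.round(cv2.phaseCorrelate(L(a)[s],L(b)[s]),2)
a,b,c=L('scene1'),L('s3'),L('s9')
print('handle s3-s9',cv2.phaseCorrelate(L('s3')[295:340,425:450],L('s9')[295:340,425:450]))
d=abs(L('t3')-L('t9'))>25
ys,xs=np.nonzero(d[100:280,100:300]);print('t3-t9 changed box',xs.min()+100,xs.max()+100,ys.min()+100,ys.max()+100,len(xs))
d=abs(L('scene0')-L('s9'))>25
n,_,st,_=cv2.connectedComponentsWithStats(d.astype(np.uint8));print([s[:5].tolist() for s in st[1:] if s[4]>25])
E
```

```text
handle s3-s9 ((0.5584108343734204, 0.43646149549803326), 1.006832078297933)
t3-t9 changed box 175 299 188 279 855
[[263, 0, 124, 94, 3857], [388, 0, 71, 147, 1564], [474, 0, 13, 36, 113], [523, 0, 117, 116, 1871], [505, 28, 9, 6, 33], [519, 29, 12, 17, 118], [534, 32, 17, 34, 252], [463, 46, 9, 15, 57], [611, 55, 20, 33, 327], [609, 83, 27, 14, 122], [261, 91, 32, 34, 608], [368, 102, 26, 27, 258], [603, 104, 11, 7, 39], [357, 112, 11, 25, 130], [419, 116, 10, 10, 38], [583, 116, 8, 12, 64], [592, 116, 16, 4, 29], [262, 123, 25, 11, 129], [589, 123, 31, 25, 329], [417, 127, 27, 27, 486], [567, 127, 47, 42, 402], [257, 130, 32, 11, 139], [242, 139, 51, 38, 564], [277, 141, 13, 6, 38], [413, 149, 18, 14, 53], [545, 148, 32, 28, 269], [607, 164, 24, 20, 122], [577, 168, 24, 9, 40], [253, 183, 20, 32, 295], [586, 182, 20, 31, 177], [544, 185, 10, 14, 82], [251, 208, 8, 5, 31], [200, 226, 28, 20, 321], [225, 236, 10, 8, 43], [336, 264, 83, 73, 2658], [420, 305, 14, 28, 212], [320, 324, 17, 11, 83]]
```

```bash
python3 - <<'E'
from h import *
L=lambda n:cv2.cvtColor(np.load(f'pics/{n}.npz')['p'],cv2.COLOR_RGB2GRAY).astype(np.float32)
for n,m,y,x in (('s3','s9',300,424),('t3','t9',186,170),('s3','s8',300,424),('s3','s6',300,424)):
    a,b=L(n),L(m);t=a[y:y+32,x:x+24] if n[0]=='s' else a[y:y+20,x:x+20]
    up=lambda i:cv2.resize(i,None,fx=10,fy=10,interpolation=cv2.INTER_CUBIC)
    r=cv2.matchTemplate(up(b[y-3:y+t.shape[0]+3,x-3:x+t.shape[1]+3]),up(t),cv2.TM_CCOEFF_NORMED)
    l=cv2.minMaxLoc(r);print(n,m,'shift px',(l[3][0]-30)/10,(l[3][1]-30)/10,round(l[1],4),'max diff',abs(a-b)[y:y+20,x:x+20].max())
E
```

```text
s3 s9 shift px 0.0 0.0 0.9951 max diff 57.0
t3 t9 shift px 0.0 0.0 0.984 max diff 75.0
s3 s8 shift px 0.0 0.0 0.9973 max diff 38.0
s3 s6 shift px 0.0 0.0 0.9984 max diff 10.0
```

```bash
python3 - <<'E'
from h import *
L=lambda n:cv2.cvtColor(np.load(f'pics/{n}.npz')['p'],cv2.COLOR_RGB2GRAY)
def ecc(n,m,y0,y1,x0,x1):
    W=np.eye(2,3,dtype=np.float32);c,W=cv2.findTransformECC(L(n)[y0:y1,x0:x1],L(m)[y0:y1,x0:x1],W,cv2.MOTION_TRANSLATION,(3,200,1e-6),None,1);print(n,m,round(c,4),W[:,2].round(2))
for m in('s6','s7','s8','s9'): ecc('s3',m,298,336,424,452)
ecc('t3','t9',184,208,166,188)
ecc('s3','s9',235,262,310,345) # wax: static reference
E
```

```text
s3 s6 0.9989 [ 0.01 -0.01]
s3 s7 0.999 [ 0.   -0.01]
s3 s8 0.9976 [ 0.01 -0.01]
s3 s9 0.9954 [0.01 0.  ]
t3 t9 0.985 [-0.02 -0.03]
s3 s9 0.9993 [0. 0.]
```

```bash
python3 - <<'E'
from h import *
L=lambda n:cv2.cvtColor(np.load(f'pics/{n}.npz')['p'],cv2.COLOR_RGB2GRAY).astype(int)
for v in (314,322): 
  for n in('s3','s6','s8','s9'): print(v,n,L(n)[v,418:446].tolist())
for n in('t3','t9'): print(n,L(n)[194,168:190].tolist()); print(n,L(n)[168:175,205].tolist(),L(n)[150:158,225].tolist())
d=abs(L('s3')-L('s9'));ys,xs=np.nonzero(d[295:340,405:455]>20);print(list(zip(xs+405,ys+295,d[ys+295,xs+405]))[:40])
E
```

```text
314 s3 [219, 217, 218, 217, 218, 231, 143, 71, 81, 84, 84, 94, 100, 138, 214, 223, 218, 224, 175, 137, 133, 136, 131, 131, 132, 131, 132, 131]
314 s6 [214, 212, 212, 215, 215, 229, 140, 72, 83, 82, 84, 93, 96, 130, 208, 217, 214, 220, 172, 134, 132, 129, 129, 127, 126, 128, 126, 129]
314 s8 [213, 215, 212, 214, 215, 229, 141, 71, 80, 84, 84, 92, 96, 132, 208, 217, 216, 219, 171, 133, 134, 131, 131, 130, 128, 129, 130, 129]
314 s9 [217, 214, 215, 215, 217, 231, 142, 70, 84, 82, 84, 93, 98, 133, 211, 220, 216, 221, 172, 134, 136, 133, 130, 131, 128, 131, 129, 131]
322 s3 [220, 220, 224, 232, 167, 89, 81, 85, 83, 95, 105, 125, 224, 232, 228, 229, 231, 237, 224, 161, 136, 139, 138, 138, 142, 141, 140, 141]
322 s6 [217, 217, 221, 230, 162, 85, 77, 80, 84, 91, 101, 123, 221, 229, 226, 226, 228, 234, 219, 157, 133, 137, 135, 133, 136, 139, 136, 138]
322 s8 [217, 218, 219, 228, 162, 83, 77, 84, 81, 92, 101, 123, 222, 229, 225, 227, 229, 235, 220, 160, 131, 136, 137, 137, 137, 135, 140, 138]
322 s9 [218, 218, 221, 230, 167, 85, 78, 82, 84, 91, 102, 125, 223, 229, 227, 227, 230, 234, 222, 160, 133, 136, 138, 136, 139, 142, 139, 142]
t3 [136, 136, 136, 135, 136, 149, 144, 111, 123, 149, 175, 188, 124, 142, 198, 202, 198, 196, 196, 196, 195, 196]
t3 [204, 207, 212, 216, 215, 216, 214] [129, 131, 128, 181, 205, 200, 203, 205]
t9 [139, 139, 139, 139, 138, 149, 158, 142, 151, 164, 141, 157, 116, 147, 201, 205, 201, 200, 199, 199, 198, 198]
t9 [207, 211, 215, 218, 217, 217, 216] [133, 132, 130, 183, 208, 203, 205, 208]
[(np.int64(427), np.int64(307), np.int64(21)), (np.int64(430), np.int64(307), np.int64(23)), (np.int64(427), np.int64(308), np.int64(24)), (np.int64(428), np.int64(308), np.int64(57)), (np.int64(431), np.int64(308), np.int64(55)), (np.int64(432), np.int64(308), np.int64(43))]
```

```bash
python3 -c "
from plant import manip
print(manip.close_job(), manip.sense()['clock'])"
```

```text
the job is handed in; nothing more can be done
the job is handed in; nothing more can be done
```

I swung the rack clockwise by its handle until it met the stop, then placed the short bare hanger in the short upper slot. The job was handed in at about 12.5 s on the robot's clock.

- **Rack:** wrist force rose from about 3 N to about 25 N at the stop. Pictures before and after placing show the handle post's edges at the same pixels. The only difference there was in reflections on the cap.
- **Hanger:** I lowered it square to the slot floor and met contact about 0.6 mm short of the worked-out floor height, at about 9 N. I opened the jaws only then. The last pictures show it lying foot down and flat inside the slot walls.
- **Everything else:** comparing the first and last scene pictures showed no change at the long hanger. I did not check each of the other items separately. The changed spots I looked at fit the rack, the moved hanger or the arm. The robot was well clear of everything when I handed in.
- **Disagreement:** the hanger sat about 2.5 mm off centre in the grip along its length. I corrected for that before lowering it.

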